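Load the glass calibration slide under the stage clips

TASK

Pick up the framed glass calibration slide by its blue fin, lay it flat on the near end of the black inspection stage and slide it along the bed under the two sprung clips, so that both ride up over its front bar and snap down on the glass. Keep sliding until it is fully home, pressing it against the brass end stop with about 10 N for a moment, but never with 20 N or more. Then let go and leave it lying flat there, with the other things on the belt left alone; mind the tall post just ahead of the robot.

Things in the scene. Friction and masses are not known exactly. Their poses are not given: they have to be found in the camera images.
- slide_fin (a point): Centre of the blue grip fin of the loose slide (glass plate with black dots in an aluminium frame, about 130 g). The slide's axes: x from fin to front bar, z up when flat. The fin is a block 12 mm in x, 30 mm in y, from 9 to 46 mm above the slide's underside; this point is 28 mm above the underside, 94 mm behind the front edge, 6 mm ahead of the rear edge.
- slide_front (a point): Middle of the slide's front edge, at its underside; same axes. The slide is 100 mm long in x and 70 mm wide in y. Its frame bars are 10 mm high, the glass between them 5 mm, so the front bar (8 mm long in x) stands 5 mm over the glass.
- stage_bed (a point): Point on the centre line of the flat bed of the fixed black stage, 12 mm above the belt. x is the slide-in direction, z up. The bed reaches from x = -85 mm (open near end) to +115 mm, 50 mm to either side. A post 36 mm square and 1 m high stands at world x 0.288, y -0.071 m, right of the belt: an arm that starts right of it must rise nearly upright to turn past it.
- guide_mouth (a point): Point on the bed's centre line at the mouth of the side guides, 12 mm beyond point stage_bed; same axes. The mouth is flared, about 85 mm wide here; from 20 to 46 mm beyond this point the guides, 7 mm high, run parallel, 74 mm apart. The bed is slippery, but pressing the slide down on it while pushing adds friction that can feel like the stop.
- clip_noses (a point): Point on the bed midway between the noses of the two steel leaf clips (at y = +20 and -20 mm, 11 mm wide, hinged 52 mm beyond), 46 mm beyond point stage_bed. Noses are 8 mm thick, 4.5 mm over the bed at rest; turned-up tips reach back 15 mm and rise to 14 mm. Sprung down with 2 to 3 N each; riding up takes a push of 5 to 15 N in all. They snap down behind the bar when the front edge is 12 mm past this point.
- stop_zone (a point): Point on the bed, 69 mm beyond point stage_bed; same axes. The face of the brass end stop (18 mm wide, 11 mm high, on the centre line) is clamped anywhere within 8 mm before or beyond this point; its setting is not measured and must be felt. The slide is home when its front edge meets that face; sliding there with the clips on the glass takes only about 1 to 3 N.
- clip_left (a joint): Lift angle of the clip at the stage's +y side, rad: 0 at rest on its lower limit, about 0.01 snapped down on the glass, about 0.1 while riding on the front bar; at most 0.5.
- clip_right (a joint): The same for the clip at the stage's -y side.
- tape_roll: Orange tape roll, 68 mm across, 12 mm high, lying flat; bystander, origin under its centre.
- capacitor_a: Black can capacitor, 30 mm across, 47 mm high; bystander, origin under its centre.
- capacitor_b: The same kind of capacitor; bystander.
- marker_pen: Blue and white marker, 134 mm long, lying; bystander, origin under its centre.
- tweezers_a: Steel tweezers, 122 mm long, lying; bystander, origin under its centre.
- copper_coil: Copper-wound ring coil, 40 mm across, 17 mm high, lying flat; bystander, origin under its centre.

How it is judged:
On the way, in this order (a step that is already met when the one before it is completed fails the run):
1. both clips ride up on the slide's front bar while the slide lies flat on the bed (value of joint each of clip_left, clip_right above 0.07 rad and contact force between slide and clip_left above 0.3 N and contact force between slide and clip_right above 0.3 N and z of slide_fin in the frame of stage_bed below 0.032 m), for 0.05 s.
2. with both clips snapped down, the slide is pressed against the end stop with at least 3 N (value of joint each of clip_left, clip_right below 0.04 rad and contact force between slide and end_stop above 3 N), for 0.2 s.
At the end, for the whole second after the job is handed in: The slide lies flat on the stage bed (within 0.04 rad and 3 mm), its front edge within 2.2 mm of the end stop's face, both clips snapped down (below 0.04 rad) and pressing on the glass, released and at rest (x of slide_fin in the frame of end_stop above -0.0962 m and value of joint each of clip_left, clip_right below 0.04 rad and contact force between slide and clip_left above 0.3 N and contact force between slide and clip_right above 0.3 N and z of slide_fin in the frame of stage_bed below 0.031 m and angle between slide_fin's own z axis and vertical below 0.04 rad and linear speed of slide below 0.01 m/s); the robot touches nothing.
It fails at once if the slide is pushed against the end stop with 20 N or more (contact force between slide and end_stop above 20 N).
It fails at once if a bystander is moved by more than 30 mm (distance of any of tape_roll, capacitor_a, capacitor_b, marker_pen, tweezers_a, copper_coil from where it was at the start of the episode above 0.03 m).
It also fails if it takes over 72 s, if anything falls off the work surface, if the arm or the gripper's body presses on something with over 40 N, if the wrist force passes 120 N, or if a joint passes its speed limit or range.

ROBOT

A 6-joint arm with a two-finger parallel gripper is mounted at the origin on a cart in front of the work surface, level with it; the furniture and walls round the work are solid. World frame = base frame: x ahead of the robot, y to its left, z up, the work surface at z = 0. Lengths are in m, angles in rad, forces in N, time in s.
With the tool pointing down it reaches from about 0.3 to 0.875 m from the base axis. Payload 4.2 kg.
Tool frame: the origin (TCP) lies at the very end of the fingers, on their centre line; the grasp point (between the pads) lies 19 mm behind it; z points along the fingers, y is the line along which they close (so a half turn about z gives the same grasp; the last joint's range is limited). The gripper opens to 85 mm and grips with 20 to 120 N. Pads are 22 mm wide; open, the fingers measure 114 mm over their backs; the gripper's body (76 mm by 85 mm) begins 54 mm behind the grasp point. The pads swing forward as they close: fully open they stand 13 mm farther back than shut.
Start: joints at [1.221, 0.32, 1.565, -0, 1.257, -0.02], TCP at [0.186, 0.544, 0.231] pointing down, gripper open.
Joint ranges: [-3.11, 3.11], [-0.84, 2.01], [0.21, 2.61], [-1.34, 4.49], [0.05, 2.63], [-2.56, 2.56]. Speed limits (rad/s): [2.57, 2.57, 3.14, 3.14, 3.14, 3.14].

INTERFACE

Orientations are given as a unit quaternion [w, x, y, z].
In Python, from station import ctrl, optics gives the robot as it stands.
- The arm moves only by the tool jog_arm, never from a script. Its arguments are lists of equal length, an entry for each row: "dp": the shift along the tool's x, y, z in mm, a list of three; "rot": the turn, a rotation vector about the tool's x, y, z in rad, a list of three; "gripper": the opening, from 0 (shut) to 1 (fully open). A call has 1 to 10 rows; each row is the pose to reach, as a shift and turn from the pose commanded when the call began, along the tool's axes at that moment; what a row does not reach only later rows make up. A row lasts 1/12 s, in which the tool goes at most 41.7 mm and 7.16 degrees, less where a joint would pass 70% of its speed; a pose out of reach is approached as far as the arm can. A call with a gripper value outside its range is refused whole. The fingers move at their own pace and stop on an object; the grip force is fixed at half the most. Time passes only in rows, so rows that repeat a pose let the fingers close. It gives the time, the measured TCP pose, the force, the opening and the grip force at its end, in the units of the state.
- ctrl.observe(): the state, without advancing time (a new reading comes with each control period).
- optics.capture(name): name is "side" or "top"; returns the picture (420x560x3 uint8, red, green, blue); there is no depth.
- optics.camera_info(name): a dict with "mtx" (3x3 intrinsics, pixels), "D" ([k1, k2, p1, p2, k3] as OpenCV has them; the pictures are not rectified), "R" (3x3) and "t" (3): a world point X has camera coordinates R X + t. Camera axes: x right, y down, z forward; pixel columns grow to the right and rows downward; lengths in m; the calibration is good to about 2 mm. A picture is of the moment at which its call begins. camera_info takes no time and is no camera call.
- ctrl.sign_off(): hands the job in; it is judged then, once.
The state is a dict: "t": time; "joints": joint angles; "dq": joint speeds; "joint_efforts": joint torques, N m; "tool_pos": TCP position; "ee_rot": TCP orientation; "ft_force": force on the tool from outside, world axes, zero at the start; "moment": the same for the moment, N m; "opening": opening from 0.0 (shut) to 1.0 (fully open); "finger_force": force on a finger pad.
Only numpy, scipy, OpenCV 4.12 (cv2) and the standard library are available. Lean on these libraries where they do the work, as an engineer would, in place of code of your own. Each camera call takes 0.05 s, during which the arm holds its last target. There are 200 camera calls.

## Working session

There is one attempt and no reset: what is moved stays moved. The work goes in short steps, Python scripts to look and compute and a tool call to move; the robot and the scene stay as the last step left them, time stands still between calls to the robot, and variables do not carry over. Pictures are saved under pics/ and viewed, at most 10 in all, crops included, and the job is handed in when it is done.

Besides the shell and the picture viewer there is one more tool, called by a JSON object that holds its "fn" and its "kwargs", one argument or row to a line. jog_arm: Moves the arm, as the interface text tells. Its arguments: {"type":"object","properties":{"dp":{"type":"array"},"rot":{"type":"array"},"gripper":{"type":"array"}},"required":["dp","rot","gripper"]}

```bash
mkdir -p pics; ls; python3 - <<'E'
from station import ctrl, optics
import cv2
s=ctrl.observe(); print({k:s[k] for k in ('t','tool_pos','ee_rot','ft_force','opening')})
for n in('side','top'):
    im=optics.capture(n); cv2.imwrite(f'pics/{n}0.png',im[:,:,::-1]); print(n,optics.camera_info(n))
E
```

```text
pics
{'t': 0.0, 'tool_pos': array([0.18603987, 0.54356521, 0.23046114]), 'ee_rot': array([-1.81885353e-04,  1.64161438e-01,  9.86433074e-01, -8.83235129e-04]), 'ft_force': array([0.55353243, 0.09448031, 0.44274835]), 'opening': 0.9965126196701782}
side {'mtx': array([[465.42421401,   0.        , 280.18335037],
       [  0.        , 465.42421401, 201.97006892],
       [  0.        ,   0.        ,   1.        ]]), 'D': array([0.01466847, 0.        , 0.        , 0.        , 0.        ]), 'R': array([[-0.99993965, -0.00729574, -0.0082144 ],
       [ 0.001774  ,  0.63064717, -0.77606765],
       [ 0.01084237, -0.77603538, -0.63059617]]), 't': array([ 0.53283809, -0.14170292,  1.10779929])}
top {'mtx': array([[496.30919532,   0.        , 283.53995126],
       [  0.        , 496.30919532, 215.90747665],
       [  0.        ,   0.        ,   1.        ]]), 'D': array([-0.05463491,  0.        ,  0.        ,  0.        ,  0.        ]), 'R': array([[-0.14449245, -0.98949583,  0.00446398],
       [-0.96873414,  0.14053831, -0.20445816],
       [ 0.20168314, -0.03386707, -0.97886512]]), 't': array([0.34335689, 0.49091535, 1.02590066])}
```

View pics/side0.png

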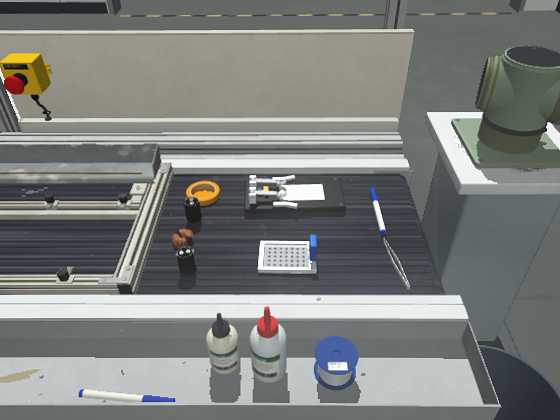

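View pics/top0.png

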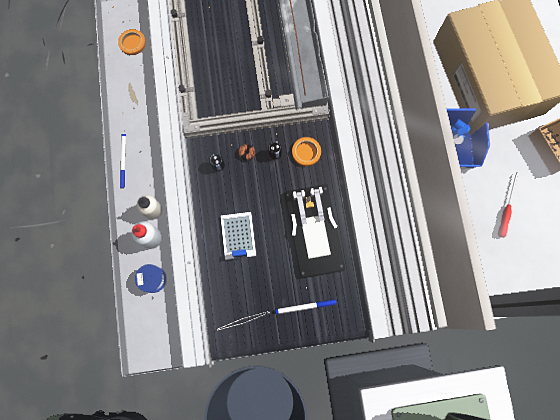

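The side view shows the slide at about (288,256) with its fin at (313,247), and the stage at (295,195). The top view shows the slide at (238,235) with its fin at (239,253), and the stage at (315,235). I'll enlarge both.

```bash
cat > h.py <<'E'
import numpy as np, cv2
from station import ctrl, optics
from scipy.optimize import least_squares
def proj(n,P):
    c=optics.camera_info(n); r,_=cv2.Rodrigues(c['R'])
    return cv2.projectPoints(np.float64(P).reshape(-1,1,3),r,c['t'],c['mtx'],c['D'])[0][:,0]
def onz(n,uv,z):
    c=optics.camera_info(n); u=cv2.undistortPoints(np.float64(uv).reshape(-1,1,2),c['mtx'],c['D'])[:,0]
    d=np.c_[u,np.ones(len(u))]@c['R']; o=-c['R'].T@c['t']
    return o+d*((z-o[2])/d[:,2])[:,None]
def tri(us,ut):
    return np.array([least_squares(lambda X:np.r_[proj('side',X)[0]-a,proj('top',X)[0]-b],[.5,.1,0]).x for a,b in zip(us,ut)])
E
python3 - <<'E'
from h import *
print(proj('side',[[0,0,0],[.288,-.071,0],[.288,-.071,.3],[.186,.544,.231]]),proj('top',[[0,0,0],[.288,-.071,0],[.288,-.071,.3],[.186,.544,.231]]))
a=cv2.imread('pics/side0.png')[165:280,230:360]; b=cv2.imread('pics/top0.png')[180:280,210:350]
cv2.imwrite('pics/c1.png',cv2.resize(a,None,fx=5.2,fy=5.2,interpolation=cv2.INTER_CUBIC))
cv2.imwrite('pics/c2.png',cv2.resize(b,None,fx=5.5,fy=5.5,interpolation=cv2.INTER_CUBIC))
E
```

```text
[[504.86019626 142.2195247 ]
 [378.22584203 127.66389989]
 [396.33642052   1.71601319]
 [574.70644997 221.34174381]] [[446.55412279 448.97738538]
 [452.07468625 307.39790694]
 [514.04271895 302.71835991]
 [151.52313033 419.19124515]]
```

View pics/c1.png

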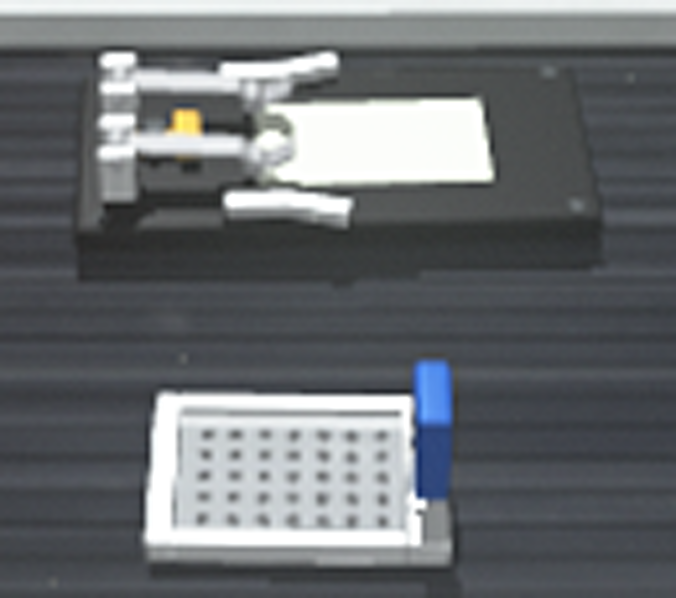

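View pics/c2.png

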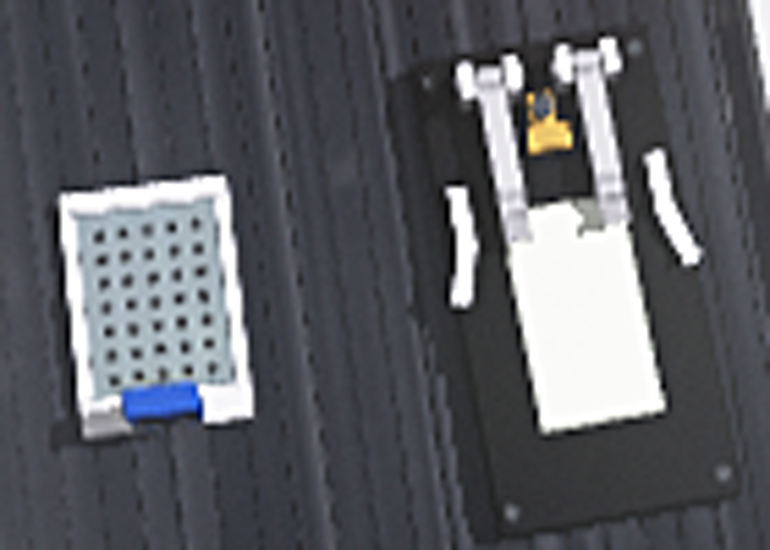

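Side crop: stage near corners at about (600,218) and (575,68), slide corners (148,545), (452,545) and (158,395), fin top at (433,390). Top crop: bed corners at about (737,490), (498,535) and (405,85), slide corners (62,193), (226,176), (252,415) and (85,432), fin top centre (162,403). I'll fit poses to these.

```bash
cat > fit.py <<'E'
from h import *
S=lambda L:np.float64(L)/5.2+[230,165]+(.5/5.2-.5)
T=lambda L:np.float64(L)/5.5+[210,180]+(.5/5.5-.5)
def fit(name,loc_s,us,loc_t,ut,x0):
    def P(p,l):
        l=np.float64(l);c,s=np.cos(p[2]),np.sin(p[2])
        return np.c_[p[0]+c*l[:,0]-s*l[:,1],p[1]+s*l[:,0]+c*l[:,1],l[:,2]+p[3]]
    f=lambda p:np.r_[proj('side',P(p,loc_s))-us,proj('top',P(p,loc_t))-ut].ravel()
    r=least_squares(f,x0,loss='soft_l1',x_scale=[.01,.01,.1,.01])
    print(name,r.x.round(4)); print(r.fun.reshape(-1,2).round(1).tolist() if 0 else f(r.x).reshape(-1,2).round(1).tolist()); return r.x
# slide frame: x from front edge; z from underside
c=[(0,-.035,.01),(0,.035,.01),(-.1,.035,.01)]
sl=fit('slide',c+[(-.094,0,.046),(0,.035,0),(-.1,.035,0)],S([(157,395),(148,545),(452,545),(433,391),(150,562),(452,564)]),
 [(0,.035,.01),(0,-.035,.01),(-.1,-.035,.01),(-.1,.035,.01),(-.094,0,.046)],T([(62,193),(226,176),(252,415),(83,430),(162,403)]),[.6,.3,0,0])
b=[(-.085,.05,0),(-.085,-.05,0),(.115,.05,0)]
st=fit('stage',b,S([(600,218),(578,68),(80,237)]),[(-.085,-.05,0),(-.085,.05,0),(.115,.05,0),(.115,-.05,0)],T([(738,490),(500,537),(402,78),(648,30)]),[.6,.1,0,.012])
for n,q in(('slide fin',onz('side',S([(433,391)]),.046)),):print(n,q,onz('top',T([(162,403)]),.046), tri(S([(433,391)]),T([(162,403)])))
E
python3 fit.py
```

```text
slide [ 0.5671  0.374  -0.0173 -0.0059]
[[0.6, -0.2], [-0.1, -0.6], [0.2, 0.2], [0.5, 0.1], [-0.2, 0.2], [-0.0, 0.5], [-0.6, 0.2], [0.3, -0.6], [0.7, -0.5], [0.1, 0.7], [-0.2, -1.2]]
stage [0.4872 0.2049 0.0393 0.0089]
[[2.0, 0.9], [-0.6, -0.3], [-0.3, 0.0], [0.9, 1.1], [-0.3, 0.9], [0.9, -2.4], [-0.9, -1.4]]
slide fin [[0.47438865 0.38146735 0.046     ]] [[0.46969215 0.3749951  0.046     ]] [[0.47261797 0.3750436  0.03945513]]
```

```bash
python3 - <<'E'
import cv2,numpy as np
g=lambda i:np.uint8(255*(i/255.)**.45)
a=cv2.imread('pics/side0.png')[168:224,238:352]; b=cv2.imread('pics/top0.png')[180:280,276:352]
cv2.imwrite('pics/d1.png',g(cv2.resize(a,None,fx=7,fy=7,interpolation=cv2.INTER_CUBIC)))
cv2.imwrite('pics/d2.png',g(cv2.resize(b,None,fx=6,fy=6,interpolation=cv2.INTER_CUBIC)))
E
```

```text
(no output)
```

View pics/d1.png

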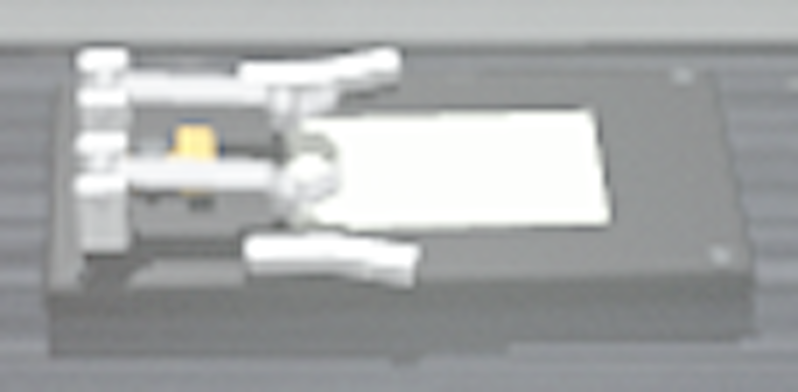

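View pics/d2.png

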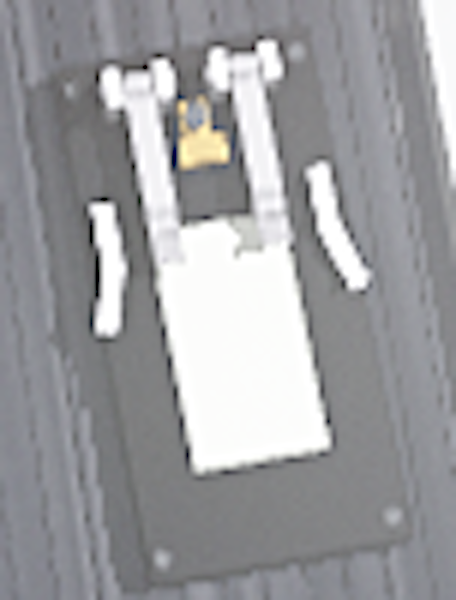

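Side crop: near screws at (722,255) and (683,75), label near edge (610,222) to (592,110), bed corners (755,270) and (47,292). Top crop: screws at (162,558), (392,515), (70,88) and (297,50), guides spanning (103,205)–(108,330) and (318,168)–(358,285). Next is a joint fit allowing small per-camera pixel shifts.

```bash
cat > fit2.py <<'E'
from h import *
def C(f,o): return lambda L:np.float64(L)/f+o+(.5/f-.5)
S=C(5.2,[230,165]);T=C(5.5,[210,180]);S2=C(7,[238,168]);T2=C(6,[276,180])
def P(p,z,l):
    l=np.float64(l);c,s=np.cos(p[2]),np.sin(p[2])
    return np.c_[p[0]+c*l[:,0]-s*l[:,1],p[1]+s*l[:,0]+c*l[:,1],l[:,2]+z]
ls=[(0,-.035,.01),(0,.035,.01),(-.1,.035,.01),(-.094,0,.046),(0,.035,0),(-.1,.035,0)]
us=S([(157,395),(148,545),(452,545),(433,391),(150,562),(452,564)])
lt=[(0,.035,.01),(0,-.035,.01),(-.1,-.035,.01),(-.1,.035,.01),(-.094,0,.046)]
ut=T([(62,193),(226,176),(252,415),(83,430),(162,403)])
def res(p,full=True):
    sl,st=p[:3],p[3:6];ds,dt=p[6:8],p[8:10];a,b,y,xl,yl=p[10:15]
    bs=[(-.085,.05,0),(-.085,-.05,0),(.115,.05,0),(-.085,.05,-.012),(.115,.05,-.012),(a,y,0),(a,-y,0),(xl,yl,0),(xl,-yl,0)]
    vs=S2([(755,270),(722,73),(47,292),(752,340),(50,352),(722,255),(683,76),(610,222),(592,110)])
    bt=[(-.085,-.05,0),(.115,.05,0),(.115,-.05,0),(a,y,0),(a,-y,0),(b,y,0),(b,-y,0),(xl,yl,0),(xl,-yl,0),(.046,.02,.0125),(.046,-.02,.0125)]
    vt=T2([(410,537),(50,75),(312,32),(162,558),(392,515),(70,88),(297,50),(195,473),(330,446),(163,240),(269,222)])
    r=np.r_[proj('side',P(sl,0,ls))+ds-us,proj('top',P(sl,0,lt))+dt-ut,proj('side',P(st,.012,bs))+ds-vs,proj('top',P(st,.012,bt))+dt-vt]
    return np.r_[r.ravel()/.6,p[6:10]/1.] if full else r
x0=np.r_[.567,.374,-.017,.487,.205,.039,0,0,0,0,-.077,.107,.043,-.05,.025]
r=least_squares(res,x0,loss='soft_l1',x_scale=np.r_[.01,.01,.1,.01,.01,.1,1,1,1,1,[.01]*5])
p=r.x;print(p.round(4));print(res(p,False).round(1).tolist())
print('sd',np.sqrt(np.diag(np.linalg.inv(r.jac.T@r.jac)))[:10].round(4))
print('fin',P(p[:3],0,[(-.094,0,.028)]),'axis gap',np.degrees(p[5]-p[2]))
E
python3 fit2.py
```

```text
[ 0.5671  0.3782 -0.0141  0.4869  0.2075  0.0377 -0.244   0.2591  1.549
  0.6228 -0.0728  0.1078  0.0433 -0.0437  0.0255]
[[0.1, -0.7], [-0.5, -0.8], [0.3, -0.2], [0.5, -0.5], [-0.6, -0.1], [0.1, 0.2], [-1.3, 0.6], [-0.2, -0.3], [0.3, -0.0], [-0.4, 1.3], [-0.8, -0.6], [1.6, 1.3], [-0.4, -0.8], [0.1, 0.8], [1.6, -4.0], [-0.0, -3.1], [-0.3, 1.4], [-0.2, 0.8], [-0.1, 0.8], [-0.1, 1.4], [1.3, 1.5], [0.1, -0.2], [-0.4, -0.7], [-0.0, 0.3], [0.2, 0.3], [0.3, 0.2], [-0.1, -0.2], [-0.1, 0.0], [-0.0, 0.3], [0.2, -1.9], [0.2, -2.1]]
sd [0.0016 0.0021 0.0089 0.0018 0.0023 0.0048 0.8436 0.8288 1.0072 0.7351]
fin [[0.47310105 0.37953187 0.028     ]] axis gap 2.969759505803196
```

```bash
sed -i 's/(-.085,.05,-.012),(.115,.05,-.012),//; s/(752,340),(50,352),//; s/,(.046,.02,.0125),(.046,-.02,.0125)\]/]/; s/,(163,240),(269,222)\]/]/' fit2.py; python3 fit2.py; cat >> fit2.py <<'E'
np.save('p.npy',p)
E
python3 fit2.py >/dev/null
python3 - <<'E'
from h import *
import fit2 as f
from fit2 import P,p
st=p[3:6]; sl=p[:3]
def draw(n,ds,off,cr,k):
    im=cv2.imread(f'pics/{n}0.png'); im=im[cr[0]:cr[1],cr[2]:cr[3]]
    im=np.uint8(255*(cv2.resize(im,None,fx=k,fy=k,interpolation=cv2.INTER_CUBIC)/255.)**.5)
    def ln(L,pp,z,col,cl=True):
        q=proj(n,P(pp,z,L))+ds-[cr[2],cr[0]]; q=(q+.5)*k
        cv2.polylines(im,[np.int32(q)],cl,col,1)
    ln([(-.085,.05,0),(-.085,-.05,0),(.115,-.05,0),(.115,.05,0)],st,.012,(0,0,255))
    for s in(1,-1):
        ln([(.012,s*.0425,.007),(.032,s*.037,.007),(.058,s*.037,.007)],st,.012,(0,255,0),False)
        ln([(.046,s*.02-.0055,.0125),(.046,s*.02+.0055,.0125),(.098,s*.02+.0055,.0125),(.098,s*.02-.0055,.0125)],st,.012,(255,0,255))
    ln([(0,.035,.01),(0,-.035,.01),(-.1,-.035,.01),(-.1,.035,.01)],sl,0,(0,0,255))
    ln([(-.1,.015,.046),(-.1,-.015,.046),(-.088,-.015,.046),(-.088,.015,.046)],sl,0,(0,0,255))
    return im
a=draw('side',p[6:8],0,(165,283,230,360),3.2);b=draw('top',p[8:10],0,(180,285,210,350),5.5)
o=np.zeros((580,800,3),np.uint8);
cv2.imwrite('pics/ov.png',b); cv2.imwrite('pics/ovs.png',a)
E
```

```text
[ 0.5672  0.3786 -0.0149  0.4874  0.2073  0.0377 -0.097  -0.0696  1.573
  0.5266 -0.0732  0.1071  0.0433 -0.0441  0.0256]
[[0.1, -0.9], [-0.4, -1.0], [0.4, -0.3], [0.5, -0.7], [-0.6, -0.2], [0.1, 0.0], [-1.4, 0.4], [-0.4, -0.4], [0.1, -0.1], [-0.6, 1.2], [-1.0, -0.8], [1.5, 0.8], [-0.5, -1.2], [-0.0, 0.4], [-0.2, 1.0], [-0.1, 0.4], [-0.0, 0.4], [-0.0, 0.9], [1.4, 1.2], [0.2, -0.5], [-0.3, -1.0], [0.1, 0.1], [0.3, 0.1], [0.4, 0.1], [-0.0, -0.2], [-0.0, -0.1], [0.2, 0.2]]
sd [0.0015 0.0021 0.0095 0.0018 0.0023 0.0049 0.8078 0.7866 1.0053 0.708 ]
fin [[0.47323183 0.38002714 0.028     ]] axis gap 3.0142461946974075
[ 0.5672  0.3786 -0.0149  0.4874  0.2073  0.0377 -0.097  -0.0696  1.573
  0.5266 -0.0732  0.1071  0.0433 -0.0441  0.0256]
[[0.1, -0.9], [-0.4, -1.0], [0.4, -0.3], [0.5, -0.7], [-0.6, -0.2], [0.1, 0.0], [-1.4, 0.4], [-0.4, -0.4], [0.1, -0.1], [-0.6, 1.2], [-1.0, -0.8], [1.5, 0.8], [-0.5, -1.2], [-0.0, 0.4], [-0.2, 1.0], [-0.1, 0.4], [-0.0, 0.4], [-0.0, 0.9], [1.4, 1.2], [0.2, -0.5], [-0.3, -1.0], [0.1, 0.1], [0.3, 0.1], [0.4, 0.1], [-0.0, -0.2], [-0.0, -0.1], [0.2, 0.2]]
sd [0.0015 0.0021 0.0095 0.0018 0.0023 0.0049 0.8078 0.7866 1.0053 0.708 ]
fin [[0.47323183 0.38002714 0.028     ]] axis gap 3.0142461946974075
```

View pics/ov.png

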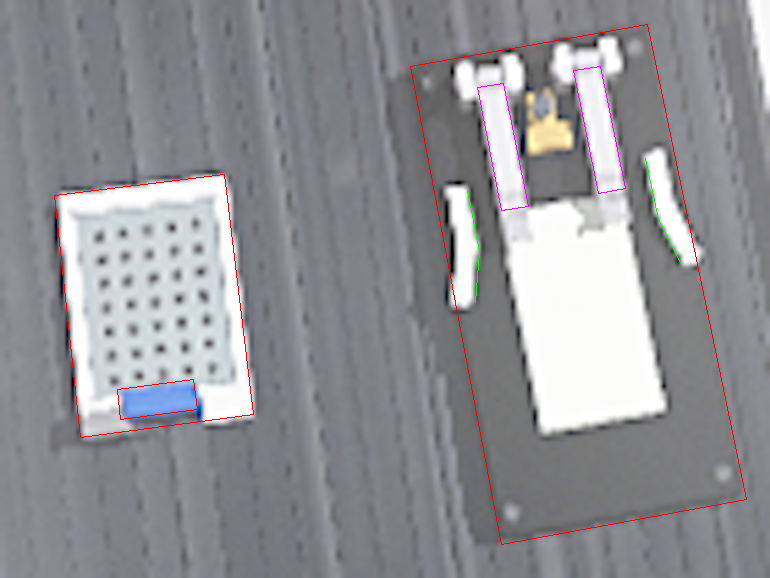

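The overlay matches the slide, bed edges and guide inner faces closely. I'll write a move helper and start.

```bash
cat > mv.py <<'E'
import sys,numpy as np
from station import ctrl
from scipy.spatial.transform import Rotation as R
def go(pos,yaw):
    """tool down, tool y at world angle yaw -> dp mm, rot"""
    s=ctrl.observe();q=s['ee_rot'];r=R.from_quat(np.r_[q[1:],q[0]])
    y=np.r_[np.cos(yaw),np.sin(yaw),0];z=np.r_[0,0,-1.];tgt=R.from_matrix(np.c_[np.cross(y,z),y,z])
    print('t',round(s['t'],2),'pos',s['tool_pos'].round(4),'f',s['ft_force'].round(1),'open',round(s['opening'],3),'ff',s['finger_force'])
    print('dp',(r.inv().apply(np.array(pos)-s['tool_pos'])*1e3).round(1),'rot',(r.inv()*tgt).as_rotvec().round(4))
if __name__=='__main__': a=list(map(float,sys.argv[1:])); go(a[:3],a[3])
E
python3 mv.py .4735 .380 .12 -.015
```

```text
t 0.1 pos [0.186  0.5436 0.2306] f [-0.2  0.1 -0.1] open 1.0 ff 0.0
dp [-325.   -61.5  110.6] rot [-1.400e-03  1.000e-03  1.256e+00]
```

{"fn": "jog_arm", "kwargs": {
  "dp": [
    [-33,-6,8],
    [-65,-12,16],
    [-98,-18,24],
    [-130,-25,32],
    [-163,-31,40],
    [-195,-37,50],
    [-228,-43,60],
    [-260,-49,70],
    [-293,-55,80],
    [-325,-61.5,90]
  ],
  "rot": [
    [0,0,0.12],
    [0,0,0.24],
    [0,0,0.36],
    [0,0,0.48],
    [0,0,0.6],
    [0,0,0.72],
    [0,0,0.84],
    [0,0,0.96],
    [0,0,1.08],
    [-0.0014,0.001,1.2]
  ],
  "gripper": [1,1,1,1,1,1,1,1,1,1]
}}

```text
t: 0.93
tool_pos: [0.475, 0.3795, 0.1404]
ee_rot: [-0.0, 0.695, 0.719, 0.0]
ft_force: [0.9, 0.2, -0.4]
opening: 0.998
finger_force: 0.0
```

```bash
python3 mv.py .4735 .380 .10 -.015
```

```text
t 0.93 pos [0.475  0.3795 0.1404] f [ 0.9  0.2 -0.4] open 0.998 ff 0.0
dp [ 0.5 -1.5 40.4] rot [ 0.0001 -0.0013  0.05  ]
```

{"fn": "jog_arm", "kwargs": {
  "dp": [
    [0.5,-1.5,20],
    [0.5,-1.5,40],
    [0.5,-1.5,65],
    [0.5,-1.5,90],
    [0.5,-1.5,110],
    [0.5,-1.5,120],
    [0.5,-1.5,128],
    [0.5,-1.5,128],
    [0.5,-1.5,128]
  ],
  "rot": [
    [0,-0.001,0.05],
    [0,-0.001,0.05],
    [0,-0.001,0.05],
    [0,-0.001,0.05],
    [0,-0.001,0.05],
    [0,-0.001,0.05],
    [0,-0.001,0.05],
    [0,-0.001,0.05],
    [0,-0.001,0.05]
  ],
  "gripper": [1,1,1,1,1,1,1,1,1]
}}

```text
t: 1.68
tool_pos: [0.4727, 0.3816, 0.0138]
ee_rot: [0.0, 0.71, 0.704, 0.001]
ft_force: [-0.3, 0.2, 0.4]
opening: 0.995
finger_force: 0.0
```

```bash
python3 mv.py .4735 .380 .012 -.015; python3 - <<'E'
from h import *
o=[]
for n,c in(('side',(165,285,230,370)),('top',(180,285,210,350))):
    im=optics.capture(n)[c[0]:c[1],c[2]:c[3],::-1]; o.append(cv2.resize(im,(400,300),interpolation=cv2.INTER_CUBIC))
cv2.imwrite('pics/e.png',np.hstack(o))
E
```

```text
t 1.68 pos [0.4727 0.3816 0.0138] f [-0.3  0.2  0.4] open 0.995 ff 0.0
dp [-1.6  0.8  1.8] rot [ 0.0011 -0.0011  0.0061]
```

View pics/e.png

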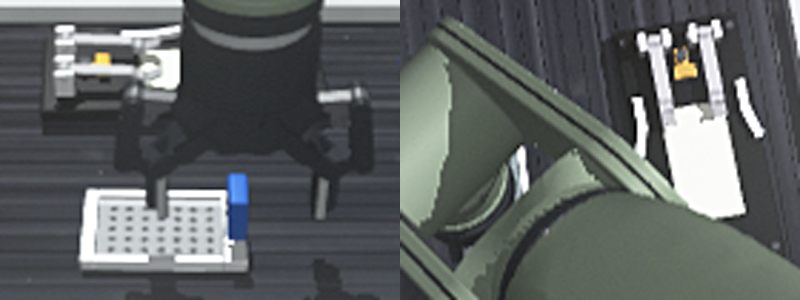

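The fingers straddle the fin in the side view (fin at about (238,205), fingers at (158,200) and (318,200)). Closing.

{"fn": "jog_arm", "kwargs": {
  "dp": [
    [-1.5,0,1.5],
    [-1.5,0,1.5],
    [-1.5,0,1.5],
    [-1.5,0,1.5],
    [-1.5,0,1.5],
    [-1.5,0,1.5],
    [-1.5,0,1.5],
    [-1.5,0,1.5],
    [-1.5,0,1.5],
    [-1.5,0,1.5]
  ],
  "rot": [
    [0,0,0.006],
    [0,0,0.006],
    [0,0,0.006],
    [0,0,0.006],
    [0,0,0.006],
    [0,0,0.006],
    [0,0,0.006],
    [0,0,0.006],
    [0,0,0.006],
    [0,0,0.006]
  ],
  "gripper": [0,0,0,0,0,0,0,0,0,0]
}}

```text
t: 2.62
tool_pos: [0.4726, 0.3799, 0.0121]
ee_rot: [0.0, 0.712, 0.702, 0.001]
ft_force: [0.2, 0.4, 2.7]
opening: 0.129
finger_force: 58.8
```

```bash
python3 mv.py .4735 .380 .012 -.015
```

```text
t 2.62 pos [0.4726 0.3799 0.0121] f [0.2 0.4 2.7] open 0.129 ff 58.78781855106354
dp [0.1 0.9 0.1] rot [ 0.0012 -0.0011  0.    ]
```

{"fn": "jog_arm", "kwargs": {
  "dp": [
    [0,0,-10],
    [0,0,-25],
    [0,0,-45],
    [0,0,-65],
    [0,0,-80],
    [0,0,-80]
  ],
  "rot": [
    [0,0,0],
    [0,0,0],
    [0,0,0],
    [0,0,0],
    [0,0,0],
    [0,0,0]
  ],
  "gripper": [0,0,0,0,0,0]
}}

```text
t: 3.12
tool_pos: [0.4737, 0.3809, 0.0954]
ee_rot: [0.0, 0.712, 0.702, 0.003]
ft_force: [0.4, 0.6, -0.7]
opening: 0.129
finger_force: 58.5
```

```bash
python3 mv.py .3985 .2039 .09 .0377
```

```text
t 3.12 pos [0.4737 0.3809 0.0954] f [ 0.4  0.6 -0.7] open 0.129 ff 58.548327684402466
dp [-178.1  -72.5    4.2] rot [ 0.0054 -0.0044 -0.0527]
```

{"fn": "jog_arm", "kwargs": {
  "dp": [
    [-15,-6,0],
    [-40,-16,0],
    [-70,-28,0],
    [-100,-41,0],
    [-130,-53,0],
    [-155,-63,0],
    [-172,-70,0],
    [-178,-72.5,0],
    [-178,-72.5,0],
    [-178,-72.5,0]
  ],
  "rot": [
    [0,0,-0.006],
    [0,0,-0.012],
    [0,0,-0.02],
    [0,0,-0.03],
    [0,0,-0.04],
    [0,0,-0.05],
    [0,0,-0.053],
    [0,0,-0.053],
    [0,0,-0.053],
    [0,0,-0.053]
  ],
  "gripper": [0,0,0,0,0,0,0,0,0,0]
}}

```text
t: 3.95
tool_pos: [0.3977, 0.2033, 0.0916]
ee_rot: [-0.0, 0.694, 0.72, 0.001]
ft_force: [0.0, 0.2, -1.2]
opening: 0.131
finger_force: 58.5
```

```bash
python3 mv.py .3985 .2039 .035 .0377; python3 - <<'E'
from h import *
o=[]
for n,c in(('side',(155,260,230,370)),('top',(180,300,250,390))):
    im=optics.capture(n)[c[0]:c[1],c[2]:c[3],::-1]; o.append(cv2.resize(im,(400,int(400*im.shape[0]/im.shape[1])),interpolation=cv2.INTER_CUBIC)[:300])
cv2.imwrite('pics/f.png',np.hstack([o[0],o[1][:300]]))
E
```

```text
t 3.95 pos [0.3977 0.2033 0.0916] f [ 0.   0.2 -1.2] open 0.131 ff 58.53328764438629
dp [ 0.5  0.8 56.6] rot [ 0.0013 -0.0013 -0.0003]
```

View pics/f.png

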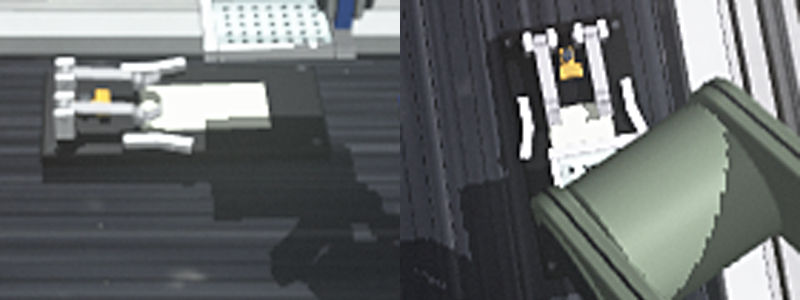

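The slide hangs level above the near end of the bed, seen at (270,25) in the side crop. Lowering it next.

{"fn": "jog_arm", "kwargs": {
  "dp": [
    [0.5,0.8,8],
    [0.5,0.8,20],
    [0.5,0.8,35],
    [0.5,0.8,47],
    [0.5,0.8,56],
    [0.5,0.8,60],
    [0.5,0.8,62],
    [0.5,0.8,64],
    [0.5,0.8,64],
    [0.5,0.8,64]
  ],
  "rot": [
    [0.001,-0.001,0],
    [0.001,-0.001,0],
    [0.001,-0.001,0],
    [0.001,-0.001,0],
    [0.001,-0.001,0],
    [0.001,-0.001,0],
    [0.001,-0.001,0],
    [0.001,-0.001,0],
    [0.001,-0.001,0],
    [0.001,-0.001,0]
  ],
  "gripper": [0,0,0,0,0,0,0,0,0,0]
}}

```text
t: 4.88
tool_pos: [0.3985, 0.2037, 0.0281]
ee_rot: [0.0, 0.694, 0.72, 0.0]
ft_force: [-0.7, 0.3, -1.0]
opening: 0.131
finger_force: 58.6
```

```bash
python3 mv.py .3985 .2039 .0245 .0377;  python3 - <<'E'
from h import *
from fit2 import P
p=np.load('p.npy'); s=ctrl.observe(); q=s['tool_pos']
yaw=.0377; sl=[q[0]+.094*np.cos(yaw),q[1]+.094*np.sin(yaw),yaw]
L=[(0,.035,.01),(0,-.035,.01),(-.1,.035,.01),(-.094,.015,.046)]
print(proj('side',P(sl,q[2]-.0121,L))+p[6:8]); print(proj('top',P(sl,q[2]-.0121,L))+p[8:10])
a=optics.capture('side'); cv2.imwrite('pics/g.png',a[:,:,::-1]); 
b=cv2.imread('pics/side0.png')
d=a.astype(int)-b[:,:,::-1]
g=a.mean(2).astype(int)
for r in range(176,216,3): print(r,''.join('%4d'%v for v in g[r,285:345:2]))
E
```

```text
t 4.88 pos [0.3985 0.2037 0.0281] f [-0.7  0.3 -1. ] open 0.131 ff 58.561089634895325
dp [0.2 0.  3.6] rot [ 0.001  -0.0002  0.0003]
[ 0.5672  0.3786 -0.0149  0.4874  0.2073  0.0377 -0.097  -0.0696  1.573
  0.5266 -0.0732  0.1071  0.0433 -0.0441  0.0256]
[[0.1, -0.9], [-0.4, -1.0], [0.4, -0.3], [0.5, -0.7], [-0.6, -0.2], [0.1, 0.0], [-1.4, 0.4], [-0.4, -0.4], [0.1, -0.1], [-0.6, 1.2], [-1.0, -0.8], [1.5, 0.8], [-0.5, -1.2], [-0.0, 0.4], [-0.2, 1.0], [-0.1, 0.4], [-0.0, 0.4], [-0.0, 0.9], [1.4, 1.2], [0.2, -0.5], [-0.3, -1.0], [0.1, 0.1], [0.3, 0.1], [0.4, 0.1], [-0.0, -0.2], [-0.0, -0.1], [0.2, 0.2]]
sd [0.0015 0.0021 0.0095 0.0018 0.0023 0.0049 0.8078 0.7866 1.0053 0.708 ]
fin [[0.47323183 0.38002714 0.028     ]] axis gap 3.0142461946974075
[[300.45885377 197.65680295]
 [298.28218854 176.57736466]
 [351.52960467 196.35802805]
 [348.55078941 175.49543767]]
[[300.04618374 236.38656447]
 [331.20791091 230.71048782]
 [308.72000934 281.29840064]
 [318.42602825 275.41103974]]
176  158 238 250 255 255  86  77  77  75  76  76  75  76  74  71  68  69  70  70  71  68  67  64  64  66  67  61  
[... 935 characters left out ...]
147 148 149 149 150 149 151 150 151 152 152 153 154 154 154 154 155 156 151
203  255 255 255 255 248 243 174  85  46  45  44  45  44  43  43  43  45  44  42  42  42  42  42  44  42  43  42  47  50  41
206  110 124 144 147 145 172  92  89  91  91  90  90  88  89  86  84  84  82  80  77  77  77  62  47  48  48  48  45  45  47
209   51  51  50  50  48  46  49  52  49  50  47  49  51  49  49  47  49  46  48  48  48  45  47  46  45  46  43  45  45  41
212   50  50  49  52  51  54  53  51  53  53  52  53  52  52  52  53  54  51  53  53  52  53  52  52  51  51  50  50  52  47
215   52  53  53  53  55  55  55  55  55  54  52  56  55  54  54  55  55  54  53  53  55  53  53  55  53  52  52  52  53  51
```

{"fn": "jog_arm", "kwargs": {
  "dp": [
    [0.7,0,1.5],
    [0.7,0,2.5],
    [0.7,0,3],
    [0.7,0,3],
    [0.7,0,3]
  ],
  "rot": [
    [0.001,0,0],
    [0.001,0,0],
    [0.001,0,0],
    [0.001,0,0],
    [0.001,0,0]
  ],
  "gripper": [0,0,0,0,0]
}}

```text
t: 5.35
tool_pos: [0.3984, 0.2037, 0.0279]
ee_rot: [0.0, 0.693, 0.721, 0.0]
ft_force: [-6.0, -6.6, 32.0]
opening: 0.129
finger_force: 63.4
```

{"fn": "jog_arm", "kwargs": {
  "dp": [
    [0,0,0.5],
    [0,0,1],
    [0,0,1],
    [0,0,1]
  ],
  "rot": [
    [0,0,0],
    [0,0,0],
    [0,0,0],
    [0,0,0]
  ],
  "gripper": [0,0,0,0]
}}

```text
t: 5.68
tool_pos: [0.3984, 0.2037, 0.0279]
ee_rot: [0.0, 0.693, 0.721, 0.0]
ft_force: [-8.1, -7.7, 42.3]
opening: 0.132
finger_force: 65.0
```

{"fn": "jog_arm", "kwargs": {
  "dp": [
    [0,0,-2],
    [0,0,-3],
    [0,0,-3]
  ],
  "rot": [
    [0,0,0],
    [0,0,0],
    [0,0,0]
  ],
  "gripper": [0,0,0]
}}

```text
t: 5.93
tool_pos: [0.3988, 0.2044, 0.028]
ee_rot: [0.0, 0.694, 0.72, 0.001]
ft_force: [-2.2, -1.5, 14.2]
opening: 0.126
finger_force: 60.9
```

```bash
python3 mv.py .3985 .2039 .0245 .0377;  python3 - <<'E'
from station import ctrl,optics
import cv2,numpy as np
s=ctrl.observe(); print(s['moment'],s['joint_efforts'])
a=optics.capture('side')[:,:,::-1]; c=cv2.resize(a[165:225,230:360],(800,370),interpolation=cv2.INTER_CUBIC)
cv2.imwrite('pics/h.png',np.uint8(255*(c/255.)**.6))
E
```

```text
t 5.93 pos [0.3988 0.2044 0.028 ] f [-2.2 -1.5 14.2] open 0.126 ff 60.9005606174469
dp [-0.4 -0.4  3.5] rot [ 0.0011 -0.0005  0.0003]
[-0.25545152  0.26144515  0.01784003] [ 3.68506154e-01 -2.88095284e+01 -1.22139367e+01  1.55692315e-01
 -7.55232777e-01 -2.60908494e-02]
```

View pics/h.png

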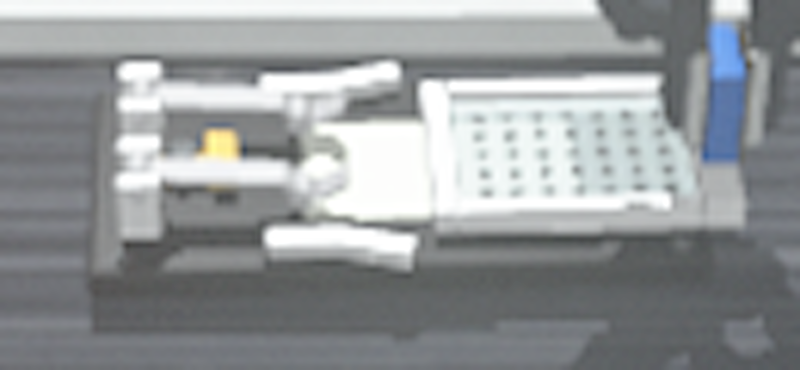

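The slide lies flat on the bed with its front bar at about x=435 in the crop, short of the guide mouth. I'll ease off the down-pressure and push into the guides while watching the lateral force.

{"fn": "jog_arm", "kwargs": {
  "dp": [
    [0,0,-1],
    [0,0,-1],
    [0,3,-1],
    [0,6,-1],
    [0,9,-1],
    [0,12,-1],
    [0,14,-1],
    [0,14,-1]
  ],
  "rot": [
    [0,0,0],
    [0,0,0],
    [0,0,0],
    [0,0,0],
    [0,0,0],
    [0,0,0],
    [0,0,0],
    [0,0,0]
  ],
  "gripper": [0,0,0,0,0,0,0,0]
}}

```text
t: 6.65
tool_pos: [0.4119, 0.2048, 0.028]
ee_rot: [-0.001, 0.694, 0.72, -0.001]
ft_force: [-1.6, 0.2, 9.3]
opening: 0.13
finger_force: 60.1
```

```bash
python3 mv.py .4125 .2044 .028 .0377
```

```text
t 6.65 pos [0.4119 0.2048 0.028 ] f [-1.6  0.2  9.3] open 0.13 ff 60.07835805416107
dp [-0.4  0.5  0. ] rot [-0.0019  0.0002 -0.    ]
```

{"fn": "jog_arm", "kwargs": {
  "dp": [
    [0,2,-0.6],
    [0,4,-0.6],
    [0,6,-0.6],
    [0,8,-0.6],
    [0,10,-0.6],
    [0,10,-0.6]
  ],
  "rot": [
    [0,0,0],
    [0,0,0],
    [0,0,0],
    [0,0,0],
    [0,0,0],
    [0,0,0]
  ],
  "gripper": [0,0,0,0,0,0]
}}

```text
t: 7.15
tool_pos: [0.4226, 0.2051, 0.0281]
ee_rot: [-0.0, 0.694, 0.72, -0.0]
ft_force: [0.8, 1.0, 0.3]
opening: 0.128
finger_force: 58.8
```

{"fn": "jog_arm", "kwargs": {
  "dp": [
    [0,1.5,0],
    [0,3,0],
    [0,4,0],
    [0,4,0]
  ],
  "rot": [
    [0,0,0],
    [0,0,0],
    [0,0,0],
    [0,0,0]
  ],
  "gripper": [0,0,0,0]
}}

```text
t: 7.48
tool_pos: [0.4262, 0.2051, 0.0281]
ee_rot: [-0.0, 0.694, 0.72, -0.001]
ft_force: [-0.1, -0.2, -0.8]
opening: 0.13
finger_force: 58.6
```

{"fn": "jog_arm", "kwargs": {
  "dp": [
    [0,1,0.2],
    [0,2,0.2],
    [0,3,0.2],
    [0,3,0.2]
  ],
  "rot": [
    [0,0,0],
    [0,0,0],
    [0,0,0],
    [0,0,0]
  ],
  "gripper": [0,0,0,0]
}}

```text
t: 7.82
tool_pos: [0.4292, 0.2053, 0.028]
ee_rot: [-0.0, 0.694, 0.72, -0.0]
ft_force: [-0.1, 0.6, 1.4]
opening: 0.131
finger_force: 58.8
```

{"fn": "jog_arm", "kwargs": {
  "dp": [
    [0,1,0],
    [0,2,0],
    [0,3,0],
    [0,3,0]
  ],
  "rot": [
    [0,0,0],
    [0,0,0],
    [0,0,0],
    [0,0,0]
  ],
  "gripper": [0,0,0,0]
}}

```text
t: 8.15
tool_pos: [0.431, 0.2052, 0.0281]
ee_rot: [-0.001, 0.694, 0.72, -0.002]
ft_force: [-3.3, 0.8, 4.0]
opening: 0.131
finger_force: 59.4
```

{"fn": "jog_arm", "kwargs": {
  "dp": [
    [0,1,0],
    [0,2,0],
    [0,3,0],
    [0,3,0]
  ],
  "rot": [
    [0,0,0],
    [0,0,0],
    [0,0,0],
    [0,0,0]
  ],
  "gripper": [0,0,0,0]
}}

```text
t: 8.48
tool_pos: [0.4323, 0.205, 0.0281]
ee_rot: [-0.002, 0.694, 0.72, -0.003]
ft_force: [-8.9, 0.2, 9.1]
opening: 0.132
finger_force: 60.0
```

{"fn": "jog_arm", "kwargs": {
  "dp": [
    [0,1,-0.3],
    [0,2,-0.3],
    [0,2,-0.3]
  ],
  "rot": [
    [0,0,0],
    [0,0,0],
    [0,0,0]
  ],
  "gripper": [0,0,0]
}}

```text
t: 8.73
tool_pos: [0.4339, 0.2048, 0.0281]
ee_rot: [-0.002, 0.694, 0.72, -0.003]
ft_force: [-9.1, -0.2, 7.6]
opening: 0.13
finger_force: 59.8
```

{"fn": "jog_arm", "kwargs": {
  "dp": [
    [0,1,0],
    [0,2,0],
    [0,2,0]
  ],
  "rot": [
    [0,0,0],
    [0,0,0],
    [0,0,0]
  ],
  "gripper": [0,0,0]
}}

```text
t: 8.98
tool_pos: [0.4354, 0.2047, 0.0281]
ee_rot: [-0.002, 0.694, 0.72, -0.004]
ft_force: [-9.8, -0.1, 8.3]
opening: 0.126
finger_force: 59.9
```

{"fn": "jog_arm", "kwargs": {
  "dp": [
    [0,1,0],
    [0,2,0],
    [0,2,0]
  ],
  "rot": [
    [0,0,0],
    [0,0,0],
    [0,0,0]
  ],
  "gripper": [0,0,0]
}}

```text
t: 9.23
tool_pos: [0.4369, 0.2047, 0.0281]
ee_rot: [-0.002, 0.694, 0.72, -0.004]
ft_force: [-11.5, 0.0, 9.7]
opening: 0.13
finger_force: 60.1
```

{"fn": "jog_arm", "kwargs": {
  "dp": [
    [0,1,0],
    [0,2,0],
    [0,2,0]
  ],
  "rot": [
    [0,0,0],
    [0,0,0],
    [0,0,0]
  ],
  "gripper": [0,0,0]
}}

```text
t: 9.48
tool_pos: [0.4378, 0.2045, 0.0281]
ee_rot: [-0.003, 0.694, 0.72, -0.005]
ft_force: [-14.9, -0.1, 13.5]
opening: 0.132
finger_force: 60.5
```

{"fn": "jog_arm", "kwargs": {
  "dp": [
    [0,1,0],
    [0,2,0],
    [0,2,0]
  ],
  "rot": [
    [0,0,0],
    [0,0,0],
    [0,0,0]
  ],
  "gripper": [0,0,0]
}}

```text
t: 9.73
tool_pos: [0.4421, 0.2051, 0.0282]
ee_rot: [-0.002, 0.694, 0.72, -0.003]
ft_force: [-5.4, -0.9, 2.3]
opening: 0.132
finger_force: 59.1
```

{"fn": "jog_arm", "kwargs": {
  "dp": [
    [0,1,0],
    [0,2,0],
    [0,2,0]
  ],
  "rot": [
    [0,0,0],
    [0,0,0],
    [0,0,0]
  ],
  "gripper": [0,0,0]
}}

```text
t: 9.98
tool_pos: [0.4452, 0.2054, 0.0281]
ee_rot: [-0.001, 0.694, 0.72, -0.002]
ft_force: [-5.1, 0.2, 3.9]
opening: 0.132
finger_force: 59.4
```

{"fn": "jog_arm", "kwargs": {
  "dp": [
    [0,1,0],
    [0,2,0],
    [0,2,0]
  ],
  "rot": [
    [0,0,0],
    [0,0,0],
    [0,0,0]
  ],
  "gripper": [0,0,0]
}}

```text
t: 10.23
tool_pos: [0.4473, 0.2055, 0.0281]
ee_rot: [-0.001, 0.694, 0.72, -0.002]
ft_force: [-4.3, -0.9, 4.8]
opening: 0.129
finger_force: 59.4
```

{"fn": "jog_arm", "kwargs": {
  "dp": [
    [0,1,0],
    [0,2,0],
    [0,2,0]
  ],
  "rot": [
    [0,0,0],
    [0,0,0],
    [0,0,0]
  ],
  "gripper": [0,0,0]
}}

```text
t: 10.48
tool_pos: [0.4513, 0.206, 0.0281]
ee_rot: [-0.0, 0.693, 0.721, -0.0]
ft_force: [2.5, 0.2, -2.7]
opening: 0.131
finger_force: 58.4
```

{"fn": "jog_arm", "kwargs": {
  "dp": [
    [0,1,0],
    [0,2,0],
    [0,2,0]
  ],
  "rot": [
    [0,0,0],
    [0,0,0],
    [0,0,0]
  ],
  "gripper": [0,0,0]
}}

```text
t: 10.73
tool_pos: [0.453, 0.2062, 0.0281]
ee_rot: [-0.001, 0.694, 0.72, -0.001]
ft_force: [-0.4, 1.0, -2.3]
opening: 0.13
finger_force: 59.1
```

{"fn": "jog_arm", "kwargs": {
  "dp": [
    [0,1,0],
    [0,1,0],
    [0,1,0]
  ],
  "rot": [
    [0,0,0],
    [0,0,0],
    [0,0,0]
  ],
  "gripper": [0,0,0]
}}

```text
t: 10.98
tool_pos: [0.4533, 0.2061, 0.0281]
ee_rot: [-0.001, 0.694, 0.72, -0.001]
ft_force: [-2.9, 0.7, -1.9]
opening: 0.13
finger_force: 59.3
```

{"fn": "jog_arm", "kwargs": {
  "dp": [
    [0,1,0],
    [0,1,0],
    [0,1,0]
  ],
  "rot": [
    [0,0,0],
    [0,0,0],
    [0,0,0]
  ],
  "gripper": [0,0,0]
}}

```text
t: 11.23
tool_pos: [0.4544, 0.206, 0.0281]
ee_rot: [-0.001, 0.694, 0.72, -0.001]
ft_force: [-3.6, 0.2, -1.8]
opening: 0.129
finger_force: 59.2
```

{"fn": "jog_arm", "kwargs": {
  "dp": [
    [0,0.5,0],
    [0,0.5,0],
    [0,0.5,0]
  ],
  "rot": [
    [0,0,0],
    [0,0,0],
    [0,0,0]
  ],
  "gripper": [0,0,0]
}}

```text
t: 11.48
tool_pos: [0.4552, 0.2061, 0.0281]
ee_rot: [-0.0, 0.694, 0.72, -0.001]
ft_force: [-2.5, 0.4, -1.5]
opening: 0.133
finger_force: 59.1
```

Still moving at about 3 N, so this is clip friction and not the stop yet.

{"fn": "jog_arm", "kwargs": {
  "dp": [
    [0,1,0],
    [0,1,0],
    [0,1,0]
  ],
  "rot": [
    [0,0,0],
    [0,0,0],
    [0,0,0]
  ],
  "gripper": [0,0,0]
}}

```text
t: 11.73
tool_pos: [0.4565, 0.2062, 0.0282]
ee_rot: [-0.0, 0.694, 0.72, -0.001]
ft_force: [-2.2, -1.1, -3.4]
opening: 0.133
finger_force: 58.9
```

{"fn": "jog_arm", "kwargs": {
  "dp": [
    [0,1,0],
    [0,1,0],
    [0,1,0]
  ],
  "rot": [
    [0,0,0],
    [0,0,0],
    [0,0,0]
  ],
  "gripper": [0,0,0]
}}

```text
t: 11.98
tool_pos: [0.4576, 0.2063, 0.0282]
ee_rot: [-0.0, 0.694, 0.72, -0.001]
ft_force: [-1.5, -0.7, -4.0]
opening: 0.133
finger_force: 58.8
```

{"fn": "jog_arm", "kwargs": {
  "dp": [
    [0,1,0],
    [0,1,0],
    [0,1,0]
  ],
  "rot": [
    [0,0,0],
    [0,0,0],
    [0,0,0]
  ],
  "gripper": [0,0,0]
}}

```text
t: 12.23
tool_pos: [0.4585, 0.2064, 0.0282]
ee_rot: [-0.0, 0.694, 0.72, -0.001]
ft_force: [-1.8, -0.1, -4.4]
opening: 0.129
finger_force: 58.8
```

{"fn": "jog_arm", "kwargs": {
  "dp": [
    [0,1,0.3],
    [0,1,0.3],
    [0,1,0.3]
  ],
  "rot": [
    [0,0,0],
    [0,0,0],
    [0,0,0]
  ],
  "gripper": [0,0,0]
}}

```text
t: 12.48
tool_pos: [0.4595, 0.2065, 0.0281]
ee_rot: [-0.0, 0.694, 0.72, -0.0]
ft_force: [-1.5, -0.1, -2.5]
opening: 0.132
finger_force: 59.0
```

{"fn": "jog_arm", "kwargs": {
  "dp": [
    [0,1,0],
    [0,1,0],
    [0,1,0]
  ],
  "rot": [
    [0,0,0],
    [0,0,0],
    [0,0,0]
  ],
  "gripper": [0,0,0]
}}

```text
t: 12.73
tool_pos: [0.4606, 0.2065, 0.0281]
ee_rot: [-0.0, 0.694, 0.72, -0.0]
ft_force: [-1.6, 0.6, -2.0]
opening: 0.129
finger_force: 59.1
```

{"fn": "jog_arm", "kwargs": {
  "dp": [
    [0,1,0],
    [0,1,0],
    [0,1,0]
  ],
  "rot": [
    [0,0,0],
    [0,0,0],
    [0,0,0]
  ],
  "gripper": [0,0,0]
}}

```text
t: 12.98
tool_pos: [0.4615, 0.2065, 0.0281]
ee_rot: [-0.0, 0.694, 0.72, -0.001]
ft_force: [-2.2, -0.1, -0.3]
opening: 0.129
finger_force: 59.3
```

{"fn": "jog_arm", "kwargs": {
  "dp": [
    [0,1,0],
    [0,1,0],
    [0,1,0]
  ],
  "rot": [
    [0,0,0],
    [0,0,0],
    [0,0,0]
  ],
  "gripper": [0,0,0]
}}

```text
t: 13.23
tool_pos: [0.4618, 0.2065, 0.0281]
ee_rot: [-0.001, 0.694, 0.72, -0.001]
ft_force: [-4.8, 0.2, 0.5]
opening: 0.135
finger_force: 59.6
```

{"fn": "jog_arm", "kwargs": {
  "dp": [
    [0,1,0],
    [0,1,0],
    [0,1,0]
  ],
  "rot": [
    [0,0,0],
    [0,0,0],
    [0,0,0]
  ],
  "gripper": [0,0,0]
}}

```text
t: 13.48
tool_pos: [0.4618, 0.2065, 0.0281]
ee_rot: [-0.001, 0.694, 0.72, -0.002]
ft_force: [-8.6, 0.9, 3.2]
opening: 0.132
finger_force: 59.9
```

{"fn": "jog_arm", "kwargs": {
  "dp": [
    [0,1,0],
    [0,1,0],
    [0,1,0]
  ],
  "rot": [
    [0,0,0],
    [0,0,0],
    [0,0,0]
  ],
  "gripper": [0,0,0]
}}

```text
t: 13.73
tool_pos: [0.4618, 0.2065, 0.0281]
ee_rot: [-0.002, 0.694, 0.72, -0.003]
ft_force: [-9.4, 0.9, 5.2]
opening: 0.125
finger_force: 60.2
```

At the stop: x holds at 0.4618 while the force climbs. A touch more, then hold.

{"fn": "jog_arm", "kwargs": {
  "dp": [
    [0,0.6,-0.2],
    [0,0.6,-0.2],
    [0,0.6,-0.2],
    [0,0.6,-0.2],
    [0,0.6,-0.2],
    [0,0.6,-0.2]
  ],
  "rot": [
    [0,0,0],
    [0,0,0],
    [0,0,0],
    [0,0,0],
    [0,0,0],
    [0,0,0]
  ],
  "gripper": [0,0,0,0,0,0]
}}

```text
t: 14.23
tool_pos: [0.4618, 0.2064, 0.0281]
ee_rot: [-0.002, 0.694, 0.72, -0.003]
ft_force: [-11.8, 1.9, 5.8]
opening: 0.129
finger_force: 60.2
```

{"fn": "jog_arm", "kwargs": {
  "dp": [
    [0,-1,0],
    [0,-2,0],
    [0,-2.5,0],
    [0,-2.5,0],
    [0,-2.5,0]
  ],
  "rot": [
    [0,0,0],
    [0,0,0],
    [0,0,0],
    [0,0,0],
    [0,0,0]
  ],
  "gripper": [0,0,0,0,0]
}}

```text
t: 14.65
tool_pos: [0.4618, 0.2065, 0.0281]
ee_rot: [-0.001, 0.694, 0.72, -0.001]
ft_force: [-6.1, -0.2, 0.0]
opening: 0.13
finger_force: 59.5
```

{"fn": "jog_arm", "kwargs": {
  "dp": [
    [0,-0.8,0],
    [0,-0.8,0],
    [0,-0.8,0]
  ],
  "rot": [
    [0,0,0],
    [0,0,0],
    [0,0,0]
  ],
  "gripper": [0,0,0]
}}

```text
t: 14.9
tool_pos: [0.4618, 0.2065, 0.0281]
ee_rot: [-0.0, 0.694, 0.72, -0.001]
ft_force: [-3.3, 0.3, -1.8]
opening: 0.13
finger_force: 59.2
```

{"fn": "jog_arm", "kwargs": {
  "dp": [
    [0,0,0],
    [0,0,0],
    [0,0,0],
    [0,0,0],
    [0,0,0],
    [0,0,0]
  ],
  "rot": [
    [0,0,0],
    [0,0,0],
    [0,0,0],
    [0,0,0],
    [0,0,0],
    [0,0,0]
  ],
  "gripper": [0.2,0.3,0.4,0.45,0.45,0.45]
}}

```text
t: 15.4
tool_pos: [0.4621, 0.2066, 0.0284]
ee_rot: [-0.0, 0.694, 0.72, -0.0]
ft_force: [0.6, 0.3, 0.1]
opening: 0.443
finger_force: 0.0
```

Released cleanly. Retreating straight up.

{"fn": "jog_arm", "kwargs": {
  "dp": [
    [0,0,-5],
    [0,0,-15],
    [0,0,-30],
    [0,0,-50],
    [0,0,-75],
    [0,0,-100],
    [0,0,-120],
    [0,0,-130],
    [0,0,-130],
    [0,0,-130]
  ],
  "rot": [
    [0,0,0],
    [0,0,0],
    [0,0,0],
    [0,0,0],
    [0,0,0],
    [0,0,0],
    [0,0,0],
    [0,0,0],
    [0,0,0],
    [0,0,0]
  ],
  "gripper": [0.45,0.45,0.45,0.45,0.45,0.45,0.45,0.45,0.45,0.45]
}}

```text
t: 16.23
tool_pos: [0.4617, 0.2065, 0.1584]
ee_rot: [-0.0, 0.694, 0.72, -0.0]
ft_force: [-0.2, 0.1, 1.0]
opening: 0.449
finger_force: 0.0
```

```bash
python3 - <<'E'
from h import *
import io,contextlib
with contextlib.redirect_stdout(io.StringIO()): from fit2 import P
p=np.load('p.npy'); yaw=.0377; sl=[.4618+.094*np.cos(yaw),.2065+.094*np.sin(yaw),yaw]
L=[(-.094,.015,.046),(-.094,-.015,.046),(-.094,0,.046),(-.094,.015,.012)]
print('pred',proj('side',P(sl,.0157,L))+p[6:8])
a=optics.capture('side'); cv2.imwrite('pics/z.png',a[:,:,::-1])
m=(a[:,:,2].astype(int)-a[:,:,0]>50)&(a[:,:,2]>90); m[:150]=0;m[225:]=0;m[:,:290]=0;m[:,360:]=0
v,u=np.nonzero(m); print('blue',len(u),u.min(),u.max(),v.min(),v.max(),u.mean())
b=cv2.imread('pics/side0.png')[:,:,::-1]
m0=(b[:,:,2].astype(int)-b[:,:,0]>50)&(b[:,:,2]>90);v,u=np.nonzero(m0[225:270,290:360]);print('orig blue',len(u),u.min()+290,u.max()+290,v.min()+225,v.max()+225)
s=ctrl.observe();print(s['tool_pos'],s['ft_force'],s['dq'].round(3))
E
```

```text
pred [[315.95651602 176.56924388]
 [314.59639083 167.69543362]
 [315.26775252 172.07592533]
 [315.2631465  190.45840718]]
blue 132 312 318 169 191 315.07575757575756
orig blue 187 309 316 234 260
[0.46117538 0.20627018 0.15746424] [ 0.27227105 -0.28554938  0.45614212] [ 0.001  0.017  0.014  0.     0.001 -0.   ]
```

The fin is where it should be (columns 312–318, upright, in line with the prediction of about 315), and the robot is clear. Handing in.

```bash
python3 -c "
from station import ctrl
print(ctrl.sign_off())"
```

```text
the job is handed in; nothing more can be done
None
```

The slide is home under both clips: by the wrist force it was pressed against the end stop with about 10 N, then released and left in place, and I handed the job in at about 16 s; no verdict came back.

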